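Release the draw latch of the tall instrument case

TASK

Two grey instrument cases stand on the worktop, each held shut by an over-centre draw latch on its top. Lift the latch lever of the taller case up past its centre, so that it swings fully open and its hook drops free of the keeper, and leave it open. Leave the latch of the lower case fastened.

Things in the scene. Friction and masses are not known exactly. Their poses are not given: they have to be found in the camera images.
- tall_case: Taller grey case, 110 deep (x) x 130 wide (y) x 120 mm high, fixed, standing upright with a seam between its two shells across the top. Origin: centre of underside; x from its front (black handle) to its back, z up. Latch on top at mid-width, free on both sides: lever pivot along y through (-16, 0, 134) mm; lever lies flat towards the front, its end 72 mm from the pivot; hook and keeper lie behind.
- tall_grip (a point): Grip point at the middle of the upturned tail (18 mm wide, 5 thick) of the taller case's steel latch lever. Closed, it is at (-74, 0, 142) mm in the case frame: 58 mm in front of and 8 above the pivot, 22 above the case's top and 19 in front of its front face. It turns with the lever.
- tall_lever (a joint): Latch lever of the taller case (rad): 0 closed, flat; grows as the tail is lifted up and over to the back; 1.57 upright; stop at 1.92. Sprung shut below the centre (0.6) and open above it (0.1 N m either way): let go well past 0.6, it swings to the stop by itself. The hook follows: it rises off the keeper and drops behind it.
- low_lever (a joint): Latch lever (rad, same meaning) of the lower case: same footprint, look and latch, but 65 mm high; it stands left or right of the taller one. 0 = fastened; it is to stay so.

How it is judged:
By the outcome, as a careful person would: the job done as asked, in the order asked, and still so for the second after the job is handed in, with the robot touching nothing.
It also fails if it takes over 32 s, if anything falls off the work surface, if the arm or the gripper's body presses on something with over 40 N, if the wrist force passes 120 N, or if a joint passes its speed limit or range.

ROBOT

A 6-joint arm with a two-finger parallel gripper is mounted at the origin on a cart in front of the work surface, level with it; the furniture and walls round the work are solid. World frame = base frame: x ahead of the robot, y to its left, z up, the work surface at z = 0. Lengths are in m, angles in degrees, forces in N, time in s.
With the tool pointing down it reaches from about 0.375 to 0.9 m from the base axis. Payload 3.1 kg.
Tool frame: the origin (TCP) lies at the very end of the fingers, on their centre line; the grasp point (between the pads) lies bot.grip_point_offset behind it (bot.grip_point_offset is the distance from the TCP to the grasp point, in m); z points along the fingers, y is the line along which they close (so a half turn about z gives the same grasp; the last joint's range is limited). The gripper opens to 87 mm and grips with 3 to 60 N. Pads are 19 mm wide; open, the fingers measure 117 mm over their backs; the gripper's body (75 mm by 190 mm) begins 51 mm behind the grasp point.
Start: joints at [-87.233, 30.224, 82.088, -0, 67.689, -10.227], TCP at [0.141, -0.609, 0.223] pointing down, gripper open.
Joint ranges: [-176.69, 176.69], [-43.24, 126.21], [12.49, 139.97], [-82, 262], [0, 151.66], [-163.58, 163.58]. Speed limits (degrees/s): [159.86, 159.86, 180, 180, 180, 180].

INTERFACE

Orientations are given as a 3x3 rotation matrix whose columns are the frame's x, y, z axes.
In Python, from rig import bot, viewer, ticket gives the robot as it stands.
- The arm moves only by the tool servo_tool, never from a script. Its argument "targets" is a list of rows, each an object with "offset": the shift along the tool's x, y, z in m, a list of three; "dr": the turn, a rotation vector about the tool's x, y, z in degrees, a list of three. In form: [{"offset": [x, y, z], "dr": [ax, ay, az]}, ...]. A call has 1 to 20 rows; each row is the pose to reach, as a shift and turn from the pose commanded when the call began, along the tool's axes at that moment; what a row does not reach only later rows make up. A row lasts 1/12 s, in which the tool goes at most 41.7 mm and 7.16 degrees, less where a joint would pass 70% of its speed; a pose out of reach is approached as far as the arm can. A call with a gripper value outside its range is refused whole. "gripper" is the gripper command: -1 is fully open, 1 is shut, values between are in proportion, set as the call begins (left out, the last holds). The fingers move at their own pace and stop on an object; the grip force is fixed at half the most. Time passes only in rows, so rows that repeat a pose let the fingers close. It gives the time, the measured TCP pose, the force, the opening and the grip force at its end, in the units of the state.
- bot.read_state(): the state, without advancing time (a new reading comes with each control period).
- viewer.capture(name): name is "scene" or "top" or "wrist"; returns a dict with "color" (420x560x3 uint8, red, green, blue), "camera_matrix" (3x3 intrinsics, pixels), "R" (3x3) and "t" (3): a world point X has camera coordinates R X + t. Camera axes: x right, y down, z forward; pixel columns grow to the right and rows downward; lengths in m; the calibration is good to about 2 mm. A picture is of the moment at which its call begins. There is no depth.
- ticket.hand_in(): hands the job in; it is judged then, once.
The state is a dict: "time_s": time; "joint_positions": joint angles; "qvel": joint speeds; "tau": joint torques, N m; "position": TCP position; "tcp_rot": TCP orientation; "force": force on the tool from outside, world axes, zero at the start; "moment": the same for the moment, N m; "opening": opening from 0.0 (shut) to 1.0 (fully open); "grasp_force": force on a finger pad.
Only numpy, scipy, OpenCV 4.12 (cv2) and the standard library are available. Lean on these libraries where they do the work, as an engineer would, in place of code of your own. Each camera call takes 0.05 s, during which the arm holds its last target. There are 200 camera calls.

## Working session

There is one attempt and no reset: what is moved stays moved. The work goes in short steps, Python scripts to look and compute and a tool call to move; the robot and the scene stay as the last step left them, time stands still between calls to the robot, and variables do not carry over. Pictures are saved under pics/ and viewed, at most 10 in all, crops included, and the job is handed in when it is done.

Besides the shell and the picture viewer there is one more tool, called after "Request:" as name([rows], argument=value, ...), one row to a line, values as JSON. servo_tool: Moves the arm, as the interface text tells. Its arguments: {"type":"object","properties":{"targets":{"type":"array"},"gripper":{"type":"number"}},"required":["targets"]}

```bash
mkdir -p pics; python3 - <<'E'
from rig import bot, viewer
import cv2, numpy as np, pickle
s=bot.read_state(); print(s, bot.grip_point_offset)
d={}
for n in ("scene","top"):
    c=viewer.capture(n); d[n]=c; cv2.imwrite(f"pics/{n}0.png",c["color"][:,:,::-1])
    print(n,c["camera_matrix"].tolist(),(-c["R"].T@c["t"]).round(3),c["R"].round(3).tolist())
pickle.dump(d,open("d0.pkl","wb"))
E
```

```text
{'time_s': 0.0, 'joint_positions': array([-8.72315942e+01,  3.02759746e+01,  8.21550169e+01, -6.54347705e-04,
        6.76877524e+01, -1.02247962e+01]), 'qvel': array([ 0.08287131,  0.14269509, -0.01298364,  0.04764393, -0.01117446,
        0.00533708]), 'tau': array([ 6.40521139e-04, -4.40037560e+01, -1.76592457e+01,  6.34595845e-02,
        5.83136827e-02, -1.55618491e-04]), 'position': array([ 0.14053938, -0.60826496,  0.22161129]), 'tcp_rot': array([[ 9.74395791e-01,  2.24839568e-01, -1.10651387e-04],
       [ 2.24839311e-01, -9.74393658e-01,  2.06954186e-03],
       [ 3.57496886e-04, -2.04143165e-03, -9.99997852e-01]]), 'force': array([0.56687084, 0.13138183, 0.44121178]), 'moment': array([ 0.02612355, -0.02391067, -0.08116008]), 'grasp_force': 0.0, 'opening': 1.0012363038215306} 0.0187
scene [[475.54991351042963, 0.0, 276.8199922117633], [0.0, 475.54991351042963, 210.22151871854993], [0.0, 0.0, 1.0]] [-0.179  0.445  0.897] [[-0.575, -0.818, 0.008], [-0.578, 0.399, -0.712], [0.579, -0.414, -0.702]]
top [[532.8001367942852, 0.0, 287.6605389199763], [0.0, 532.8001367942852, 204.2940699675184], [0.0, 0.0, 1.0]] [0.336 0.004 1.436] [[0.001, -1.0, -0.0], [-0.994, -0.001, -0.109], [0.109, 0.0, -0.994]]
```

View pics/scene0.png

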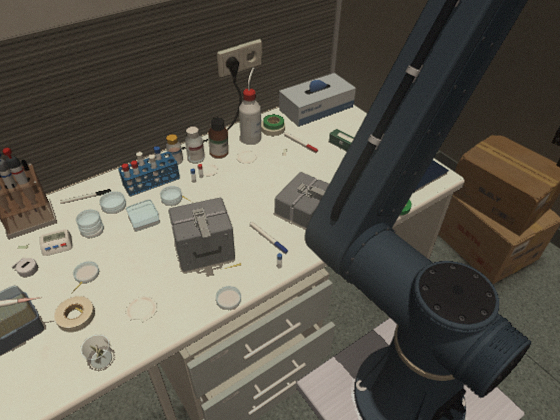

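View pics/top0.png

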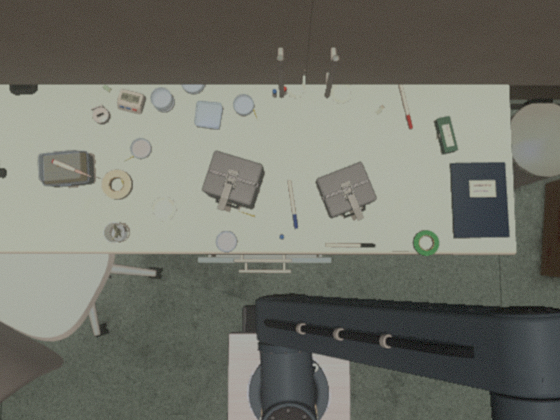

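The scene view shows the taller case at about (203,235) and the lower one at (305,200). In the top view the taller one is at (233,180), with its lever tail near (225,205), and the lower one is at (346,190). Next I'll enlarge the taller case in both views.

```bash
python3 - <<'E'
import pickle,cv2,numpy as np
d=pickle.load(open("d0.pkl","rb"))
a=d["scene"]["color"][190:280,160:245,::-1]; b=d["top"]["color"][140:225,190:275,::-1]
a=cv2.resize(a[:85],None,fx=4.7,fy=4.7,interpolation=cv2.INTER_CUBIC); b=cv2.resize(b,None,fx=4.7,fy=4.7,interpolation=cv2.INTER_CUBIC)
cv2.imwrite("pics/crop0.png",np.clip(np.hstack([a,b])*1.5,0,255).astype(np.uint8))
E
```

```text
(no output)
```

View pics/crop0.png

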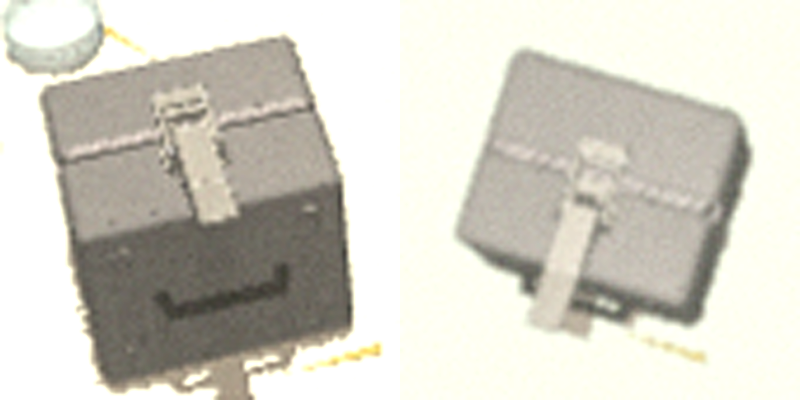

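The crop shows the taller case's lever flat towards the front. Its tail end is at scene pixel (206.4,236.8) and top pixel (221.1,209.4). The four corners of the case's top are visible in both views.

```bash
cat >h.py <<'E'
import numpy as np,cv2
def ray(c,p):
    v=c["R"].T@np.linalg.inv(c["camera_matrix"])@np.array([p[0],p[1],1.]); return -c["R"].T@c["t"],v/np.linalg.norm(v)
def onplane(c,p,z):
    o,v=ray(c,p); return o+v*(z-o[2])/v[2]
def tri(obs):
    A=0;b=0
    for c,p in obs:
        o,v=ray(c,p); M=np.eye(3)-np.outer(v,v); A=A+M; b=b+M@o
    X=np.linalg.solve(A,b)
    return X,[np.linalg.norm((np.eye(3)-np.outer(v,v))@(X-o)) for o,v in (ray(c,p) for c,p in obs)]
E
python3 - <<'E'
import pickle; from h import *
d=pickle.load(open("d0.pkl","rb")); S,T=d["scene"],d["top"]
P=dict(tail=((218,220),(546,326)),leverstart=((190,125),(583,205)),BL=((42,88),(518,50)),BR=((290,38),(740,118)),FR=((340,182),(692,300)),FL=((80,240),(458,238)))
R={}
for k,(a,b) in P.items():
    a=np.array(a)/4.7+[160,190]; b=(np.array(b)-[400,0])/4.7+[190,140]
    X,e=tri([(S,a),(T,b)]); R[k]=X
    print(k,X.round(4),np.round(e,4),onplane(S,a,.12).round(4),onplane(T,b,.12).round(4))
f=lambda a,b:(np.degrees(np.arctan2(*(R[b]-R[a])[1::-1])).round(1),np.linalg.norm(R[b]-R[a]).round(4))
print(f("FL","BL"),f("FR","BR"),f("FR","FL"),f("BR","BL"),f("tail","leverstart"))
print(np.mean([R[k] for k in("BL","BR","FR","FL")],0))
for k in ("scene","top"):
    pass
E
```

```text
tail [0.4655 0.1677 0.1392] [0.0007 0.0007] [0.4822 0.1612 0.12  ] [0.467  0.1695 0.12  ]
leverstart [0.5289 0.1487 0.1372] [0.0002 0.0002] [0.5448 0.1419 0.12  ] [0.5316 0.1509 0.12  ]
BL [0.6166 0.1875 0.1128] [0.0002 0.0002] [0.6092 0.1897 0.12  ] [0.6152 0.1867 0.12  ]
BR [0.5794 0.0673 0.1119] [0.0012 0.0012] [0.5707 0.0703 0.12  ] [0.5786 0.0678 0.12  ]
FR [0.4831 0.0942 0.1045] [0.0007 0.0007] [0.4706 0.1016 0.12  ] [0.4809 0.0925 0.12  ]
FL [0.5147 0.2178 0.1122] [0.0003 0.0003] [0.5076 0.2198 0.12  ] [0.5138 0.2169 0.12  ]
(np.float64(-16.6), np.float64(0.1064)) (np.float64(-15.6), np.float64(0.1003)) (np.float64(75.7), np.float64(0.1279)) (np.float64(72.8), np.float64(0.1259)) (np.float64(-16.6), np.float64(0.0662))
[0.54844934 0.14169814 0.11034026]
```

Triangulated, the tail end is at (0.4655, 0.168, 0.139), which fits pivot + 72 mm and a tail height of about 142 mm. The case yaw is about -16.5° and its centre is (0.548, 0.142). I'll move to a hover over the tail, turning the tool +29.5° about its z.

Request:
servo_tool([
  {"offset":[0.382,-0.28,-0.058],"dr":[0,0,29.5]},
  {"offset":[0.382,-0.28,-0.058],"dr":[0,0,29.5]},
  {"offset":[0.382,-0.28,-0.058],"dr":[0,0,29.5]},
  {"offset":[0.382,-0.28,-0.058],"dr":[0,0,29.5]},
  {"offset":[0.382,-0.28,-0.058],"dr":[0,0,29.5]},
  {"offset":[0.382,-0.28,-0.058],"dr":[0,0,29.5]},
  {"offset":[0.382,-0.28,-0.058],"dr":[0,0,29.5]},
  {"offset":[0.382,-0.28,-0.058],"dr":[0,0,29.5]},
  {"offset":[0.382,-0.28,-0.058],"dr":[0,0,29.5]},
  {"offset":[0.502,-0.676,-0.04],"dr":[0,0,29.5]},
  {"offset":[0.502,-0.676,-0.04],"dr":[0,0,29.5]},
  {"offset":[0.502,-0.676,-0.04],"dr":[0,0,29.5]},
  {"offset":[0.502,-0.676,-0.04],"dr":[0,0,29.5]},
  {"offset":[0.502,-0.676,-0.04],"dr":[0,0,29.5]},
  {"offset":[0.502,-0.676,-0.04],"dr":[0,0,29.5]},
  {"offset":[0.502,-0.676,-0.04],"dr":[0,0,29.5]},
  {"offset":[0.502,-0.676,-0.04],"dr":[0,0,29.5]},
  {"offset":[0.502,-0.676,-0.04],"dr":[0,0,29.5]},
  {"offset":[0.502,-0.676,-0.04],"dr":[0,0,29.5]},
  {"offset":[0.502,-0.676,-0.04],"dr":[0,0,29.5]},
], gripper=-1)

```text
time_s: 1.77
position: [0.4695, 0.1245, 0.2628]
tcp_rot: [[0.959, -0.284, -0.0], [-0.284, -0.959, -0.0], [-0.0, 0.0, -1.0]]
force: [0.6, -0.3, 0.0]
opening: 1.003
grasp_force: 0.0
```

```bash
python3 - <<'E'
from rig import bot, viewer
import cv2, numpy as np, pickle
s=bot.read_state(); print(s["time_s"],s["position"],s["tcp_rot"].round(3).tolist(),s["joint_positions"].round(1))
c=viewer.capture("wrist"); pickle.dump(c,open("w1.pkl","wb")); cv2.imwrite("pics/w1.png",c["color"][:,:,::-1])
print((-c["R"].T@c["t"]).round(3))
E
```

```text
1.7667 [0.46951374 0.12445147 0.26282327] [[0.959, -0.284, -0.0], [-0.284, -0.959, -0.0], [-0.0, 0.0, -1.0]] [  1.6  16.5  98.7  -0.   64.9 108.1]
[0.536 0.105 0.425]
```

View pics/w1.png

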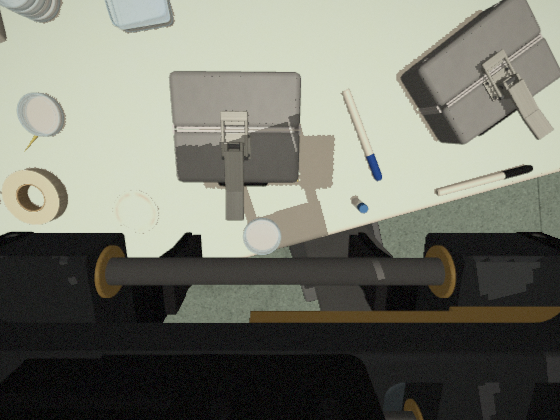

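The wrist view shows the case square to the tool. The lever is vertical in the picture, its tail end at (234,219) and its start near (234,145), so the yaw is right. I'll check the tail by three views.

```bash
python3 - <<'E'
import pickle; from h import *
d=pickle.load(open("d0.pkl","rb")); S,T=d["scene"],d["top"]; W=pickle.load(open("w1.pkl","rb"))
print(tri([(W,(234.5,219.5)),(T,(221.1,209.4)),(S,(206.4,236.8))]))
print(tri([(W,(234.5,219.5)),(S,(206.4,236.8))]))
print(tri([(W,(234.5,219.5)),(T,(221.1,209.4))]))
for p in [(171,72),(300,72),(299,182),(178,182)]: print(onplane(W,p,.118))
e=onplane(W,(234.5,219.5),.143); l=onplane(W,(234,150),.138); print(e,l,np.degrees(np.arctan2(*(l-e)[1::-1])))
R=np.array([[.959,-.284,0],[-.284,-.959,0],[0,0,-1]])
ux=np.array([.959,-.284,0]); g=e+.014*ux; g[2]=.142
print("grip",g,"tool offset TCP@grip-18.7",R.T@(g-[0,0,.0187]-[0.4695,.1245,.2628]))
E
```

```text
(array([0.46401187, 0.1681273 , 0.14159079]), [np.float64(0.0010790163647345918), np.float64(0.0016019837870357386), np.float64(0.0008301965857941323)])
(array([0.46333147, 0.16894778, 0.14203101]), [np.float64(0.00025994808211717), np.float64(0.00025994808211717685)])
(array([0.46441854, 0.16674313, 0.14738401]), [np.float64(0.0007770936249349797), np.float64(0.000777093624934898)])
[0.61594391 0.18566941 0.118     ]
[0.58059496 0.06613658 0.118     ]
[0.47707188 0.09541049 0.118     ]
[0.51345512 0.21833193 0.118     ]
[0.46346478 0.16849631 0.143     ] [0.52880023 0.14786915 0.138     ] -17.521511818621935
grip [0.47689078 0.16452031 0.142     ] tool offset TCP@grip-18.7 [-0.00427801 -0.04047846  0.1395    ]
```

Request:
servo_tool([
  {"offset":[-0.004,-0.04,0.0],"dr":[0,0,0]},
  {"offset":[-0.004,-0.04,0.02],"dr":[0,0,0]},
  {"offset":[-0.004,-0.04,0.05],"dr":[0,0,0]},
  {"offset":[-0.004,-0.04,0.08],"dr":[0,0,0]},
  {"offset":[-0.004,-0.04,0.105],"dr":[0,0,0]},
  {"offset":[-0.004,-0.04,0.125],"dr":[0,0,0]},
  {"offset":[-0.004,-0.04,0.135],"dr":[0,0,0]},
  {"offset":[-0.004,-0.04,0.139],"dr":[0,0,0]},
  {"offset":[-0.004,-0.04,0.139],"dr":[0,0,0]},
])

```text
time_s: 2.57
position: [0.4772, 0.1615, 0.1234]
tcp_rot: [[0.959, -0.284, -0.002], [-0.284, -0.959, -0.0], [-0.002, 0.001, -1.0]]
force: [-0.2, 1.6, 0.2]
opening: 1.002
grasp_force: 0.0
```

```bash
python3 - <<'E'
from rig import bot, viewer
import cv2, numpy as np
s=bot.read_state(); print(s["position"],s["force"])
c=viewer.capture("wrist"); w=c["color"]
e=viewer.capture("scene")["color"][170:280,130:260]
e=cv2.resize(e,None,fx=3.8,fy=3.8)[:420,:]
h=cv2.resize(w[:, 130:430],None,fx=1,fy=1)
cv2.imwrite("pics/w2.png",np.clip(np.hstack([h,e[:418+2]])[:,:,::-1]*1.4,0,255).astype(np.uint8)) if e.shape[0]>=420 else cv2.imwrite("pics/w2.png",np.hstack([h[:e.shape[0]],e])[:,:,::-1])
E
```

```text
[0.47715154 0.16154895 0.12340882] [-0.16775917  1.63249731  0.16244337]
```

View pics/w2.png

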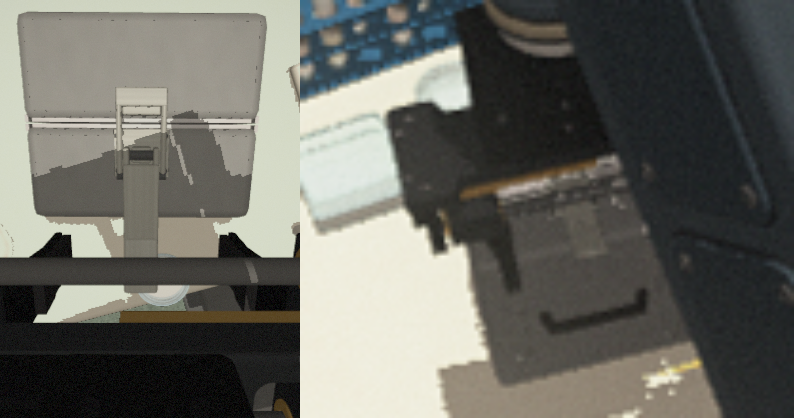

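The picture shows the tail between the open fingers, its centre at wrist column about 271 (fingers at about 202 and 380), so it looks a few mm off-centre to the left. I'll measure that before closing.

```bash
python3 - <<'E'
from rig import bot, viewer
from h import *
s=bot.read_state(); c=viewer.capture("wrist"); Rt=s["tcp_rot"]; p=s["position"]
g=cv2.cvtColor(c["color"],cv2.COLOR_RGB2GRAY)
for r in (225,240,250): print(r,g[r,245:300].tolist())
for q in [(271.5,252),(271.5,200),(271.5,292)]: print("tail in tool (y,x)",Rt.T@(onplane(c,q,.142)-p))
for q in [(202,250),(380,250)]: print("finger",[ (Rt.T@(onplane(c,q,z)-p)).round(4).tolist() for z in (.125,.16)])
q=c["camera_matrix"]@(c["R"]@(p-Rt[:,2]*.0187)+c["t"]); print("grip px",q[:2]/q[2], "cam in tool",Rt.T@(-c["R"].T@c["t"]-p))
E
```

```text
225 [216, 216, 216, 216, 215, 214, 216, 216, 215, 195, 131, 111, 110, 112, 115, 113, 114, 113, 110, 111, 112, 108, 112, 111, 110, 110, 112, 112, 111, 111, 111, 114, 110, 111, 112, 110, 109, 111, 112, 111, 112, 115, 110, 101, 144, 149, 149, 150, 149, 148, 150, 150, 149, 151, 151]
240 [151, 149, 149, 149, 149, 149, 149, 151, 149, 147, 110, 107, 112, 112, 112, 110, 107, 111, 111, 108, 108, 111, 112, 108, 112, 109, 110, 112, 109, 111, 114, 114, 112, 115, 113, 109, 109, 108, 111, 112, 110, 109, 104, 104, 144, 149, 149, 150, 151, 150, 150, 149, 150, 150, 150]
250 [149, 150, 151, 148, 149, 151, 150, 150, 150, 134, 112, 110, 119, 118, 120, 117, 118, 119, 119, 116, 115, 117, 117, 117, 116, 118, 118, 121, 120, 118, 119, 120, 118, 122, 124, 119, 121, 119, 120, 120, 118, 118, 107, 102, 141, 150, 149, 151, 149, 149, 149, 149, 151, 148, 149]
tail in tool (y,x) [ 0.00612374 -0.00187648 -0.01713608]
tail in tool (y,x) [ 0.03462638 -0.00180709 -0.01708648]
tail in tool (y,x) [-0.01773981 -0.00193458 -0.01717761]
finger [[-0.0, -0.0434, -0.0001], [0.015, -0.0341, -0.0351]]
finger [[0.0, 0.0625, -0.0002], [0.015, 0.0489, -0.0352]]
grip px [275.01539213 263.83356941] cam in tool [ 0.06935533 -0.00025617 -0.16225471]
```

The tail is 2 mm to -y and about 2 mm to -x of the grasp line. I'll correct that, then close.

Request:
servo_tool([
  {"offset":[-0.002,-0.002,0],"dr":[0,0,0]},
  {"offset":[-0.002,-0.002,0],"dr":[0,0,0]},
  {"offset":[-0.002,-0.002,0],"dr":[0,0,0]},
])

```text
time_s: 2.97
position: [0.4764, 0.1645, 0.1248]
tcp_rot: [[0.959, -0.284, 0.001], [-0.284, -0.959, 0.0], [0.001, -0.001, -1.0]]
force: [-0.9, -0.4, 0.6]
opening: 0.997
grasp_force: 0.0
```

Request:
servo_tool([
  {"offset":[0,0,0],"dr":[0,0,0]},
  {"offset":[0,0,0],"dr":[0,0,0]},
  {"offset":[0,0,0],"dr":[0,0,0]},
  {"offset":[0,0,0],"dr":[0,0,0]},
  {"offset":[0,0,0],"dr":[0,0,0]},
  {"offset":[0,0,0],"dr":[0,0,0]},
  {"offset":[0,0,0],"dr":[0,0,0]},
  {"offset":[0,0,0],"dr":[0,0,0]},
  {"offset":[0,0,0],"dr":[0,0,0]},
  {"offset":[0,0,0],"dr":[0,0,0]},
  {"offset":[0,0,0],"dr":[0,0,0]},
  {"offset":[0,0,0],"dr":[0,0,0]},
], gripper=1)

```text
time_s: 3.97
position: [0.4761, 0.1643, 0.124]
tcp_rot: [[0.959, -0.284, -0.0], [-0.284, -0.959, 0.0], [-0.0, 0.0, -1.0]]
force: [0.1, -0.4, 0.0]
opening: 0.198
grasp_force: 30.0
```

The tail is gripped: the opening is 17 mm and the force 30 N. Now I'll lift along the arc (radius 58.5 mm) to about 40°.

Request:
servo_tool([
  {"offset":[0.001,0,-0.005],"dr":[0,0,0]},
  {"offset":[0.0023,0,-0.0099],"dr":[0,0,0]},
  {"offset":[0.004,0,-0.0147],"dr":[0,0,0]},
  {"offset":[0.0062,0,-0.0194],"dr":[0,0,0]},
  {"offset":[0.0088,0,-0.0238],"dr":[0,0,0]},
  {"offset":[0.0118,0,-0.0279],"dr":[0,0,0]},
  {"offset":[0.0151,0,-0.0318],"dr":[0,0,0]},
  {"offset":[0.0187,0,-0.0354],"dr":[0,0,0]},
  {"offset":[0.0187,0,-0.0354],"dr":[0,0,0]},
])

```text
time_s: 4.72
position: [0.493, 0.159, 0.16]
tcp_rot: [[0.959, -0.284, -0.003], [-0.284, -0.959, 0.0], [-0.003, 0.001, -1.0]]
force: [-5.0, 3.1, -0.7]
opening: 0.2
grasp_force: 30.0
```

Request:
servo_tool([
  {"offset":[0.004,0,-0.0033],"dr":[0,0,0]},
  {"offset":[0.0081,0,-0.0062],"dr":[0,0,0]},
  {"offset":[0.0126,0,-0.0087],"dr":[0,0,0]},
  {"offset":[0.0172,0,-0.0108],"dr":[0,0,0]},
  {"offset":[0.022,0,-0.0125],"dr":[0,0,0]},
  {"offset":[0.027,0,-0.0138],"dr":[0,0,0]},
  {"offset":[0.032,0,-0.0147],"dr":[0,0,0]},
  {"offset":[0.032,0,-0.0147],"dr":[0,0,0]},
])

```text
time_s: 5.38
position: [0.5252, 0.1495, 0.1754]
tcp_rot: [[0.959, -0.284, 0.0], [-0.284, -0.959, -0.001], [0.001, 0.0, -1.0]]
force: [-4.4, 0.5, 5.0]
opening: 0.2
grasp_force: 30.0
```

```bash
python3 - <<'E'
from rig import viewer
import cv2
cv2.imwrite("pics/w3.png",viewer.capture("wrist")["color"][:,:,::-1])
E
```

```text
(no output)
```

View pics/w3.png

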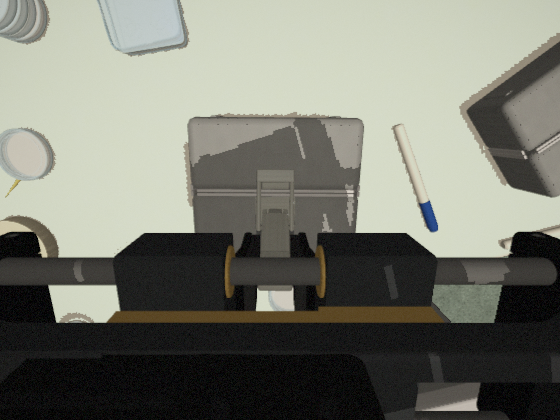

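The wrist view shows the lever standing between the fingers, its foot at about (275,210) and the tail held near (275,265). I'll release at about 75°, wait, then go straight up.

Request:
servo_tool([
  {"offset":[0,0,0],"dr":[0,0,0]},
  {"offset":[0,0,0],"dr":[0,0,0]},
  {"offset":[0,0,0],"dr":[0,0,0]},
  {"offset":[0,0,0],"dr":[0,0,0]},
  {"offset":[0,0,0],"dr":[0,0,0]},
  {"offset":[0,0,0],"dr":[0,0,0]},
  {"offset":[0,0,0],"dr":[0,0,0]},
  {"offset":[0,0,0],"dr":[0,0,0]},
], gripper=-1)

```text
time_s: 6.1
position: [0.5248, 0.1499, 0.174]
tcp_rot: [[0.959, -0.284, 0.0], [-0.284, -0.959, -0.0], [0.0, 0.0, -1.0]]
force: [-0.7, -0.3, 0.7]
opening: 0.723
grasp_force: 0.0
```

Request:
servo_tool([
  {"offset":[0,0,-0.02],"dr":[0,0,0]},
  {"offset":[0,0,-0.05],"dr":[0,0,0]},
  {"offset":[0,0,-0.09],"dr":[0,0,0]},
  {"offset":[-0.03,0,-0.12],"dr":[0,0,0]},
  {"offset":[-0.06,0,-0.14],"dr":[0,0,0]},
  {"offset":[-0.08,0,-0.14],"dr":[0,0,0]},
  {"offset":[-0.08,0,-0.14],"dr":[0,0,0]},
  {"offset":[-0.08,0,-0.14],"dr":[0,0,0]},
])

```text
time_s: 6.77
position: [0.4475, 0.1728, 0.3146]
tcp_rot: [[0.959, -0.283, 0.002], [-0.283, -0.959, -0.0], [0.001, -0.0, -1.0]]
force: [-0.0, -0.4, -0.9]
opening: 0.997
grasp_force: 0.0
```

```bash
python3 - <<'E'
from rig import viewer
import cv2
cv2.imwrite("pics/w4.png",viewer.capture("wrist")["color"][:,:,::-1])
E
```

```text
(no output)
```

View pics/w4.png

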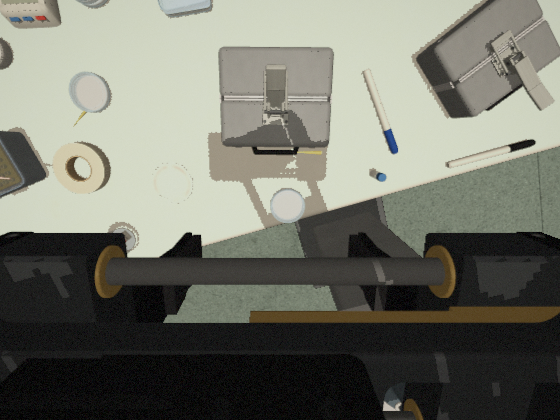

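The taller lever now stands leaning back, its foot near (275,118) and its tail end near (275,67). The lower latch still lies flat at (525,80). A quick numeric check of the angle comes next, then hand in.

```bash
python3 - <<'E'
from rig import viewer,bot
from h import *
c=viewer.capture("wrist"); ux=np.array([.959,-.284,0])
piv=np.array([.4635,.168,.134])+.072*ux
for th in (60,80,95,110,115):
    a=np.radians(th); out=[]
    for l,h in ((.072,.008),(.072,.012)):
        X=piv+ux*(-l*np.cos(a)+h*np.sin(a))+np.array([0,0,l*np.sin(a)+h*np.cos(a)])
        q=c["camera_matrix"]@(c["R"]@X+c["t"]); out.append((q[:2]/q[2]).round(1).tolist())
    print(th,out)
print(bot.read_state()["force"])
E
```

```text
60 [[274.9, 141.6], [275.0, 137.8]]
80 [[275.0, 113.4], [275.0, 108.6]]
95 [[275.0, 90.7], [275.0, 85.8]]
110 [[275.0, 69.7], [275.0, 65.3]]
115 [[275.0, 63.5], [275.0, 59.4]]
[-0.79124933  0.66581399  0.6516391 ]
```

The tail end at row 67 matches about 110° (1.92 rad), so the lever is at its stop.

```bash
python3 -c "
from rig import ticket
print(ticket.hand_in())"
```

```text
the job is handed in; nothing more can be done
None
```

The taller case's latch is open, its lever measured at about 110° against the stop; the lower case's latch was not touched and still lies flat, and the job was handed in at about 7 s.

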